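# Seat the machine grip in its jig and snap the toggle clamp shut

## Task

Get the grip tube in the assembly jig ready for work: push it along its cradle with the fingertips until it is fully home against the end stop, without picking it up. Only then push the toggle clamp's lever over past its middle so that it snaps shut and the clamp foot bears on the tube. Leave the things standing round the jig where they are, and finish clear of everything.

Things in the scene. Friction and masses are not known exactly. Their poses are not given: they have to be found in the camera images.
- jig: Fixed assembly jig: dark steel base plate 130 (x) x 160 (y) x 10 mm carrying a cradle and a toggle clamp. Origin on the bench (z = 0) under the plate, which reaches from y -92 to +68 mm. Jig +x is across the cradle, away from the clamp; +y is along the cradle towards its end stop. Offsets 'jig x, y, z' elsewhere are in this frame.
- cradle_mouth (a point): Middle of the cradle's open -y end, on its floor (jig x 35, y -85, z 16 mm); axes as the jig's. The cradle is a straight open-topped channel along jig y, 23 mm wide inside, between two rails, each 10 mm wide, tops at z = 22 mm, that run from jig y -85 to +63 mm.
- cradle_stop (a point): Middle of the end stop's face towards the cradle, at the height of the tube's centre line (jig x 35, y 51, z 26.5 mm); axes as the jig's. The stop is a block 43 mm wide and 12 mm thick across the cradle's +y end, top at z = 40 mm.
- grip_centre (a point): Centre of the light-grey knurled tube lying loose in the cradle (a dark one lies on the bench). 20 wide, 62 long, 21 mm high, 40 to 85 g, slides easily. It lies along the cradle, thin neck (own -y) towards the stop. Top at z = 37 mm, 15 mm above the rails. Starts with its end 40 to 65 mm short of the stop; when home its centre is 31 mm from cradle_stop and its thick end at jig y -11 mm.
- clamp_lever (a joint): Toggle lever, hinged about jig y. 0 = open, leaning 0.45 rad from upright to jig -x (away from the cradle); 0.9 rad = shut, leaning 0.45 rad to +x. A spring detent snaps it: below 0.45 it springs back to 0, past 0.45 it snaps by itself to 0.9. Pushed level at the tip it takes 3 to 6 N; 0.9 is a hard stop. Shutting swings the arm down; its foot presses the tube with about 2 N.
- lever_tip (a point): On the lever's axis near the end of its black round handle (15 mm diameter, 40 mm long), 55 mm from the pivot; the rounded end is 7.5 mm further on. When open at about jig x -39, y +20, z 102 mm; when upright at z 107 mm. Its axes turn with the lever.
- lever_pivot (a point): The lever's hinge point, between two steel cheeks (jig x -15, y +20, z 52 mm). Lever and arm move in the upright plane jig y = +20 mm. While open the 13 mm wide arm slopes up from here towards the cradle, highest point about 100 mm above the bench at about jig x +16 mm.
- clamp_foot: The clamp's rubber-tipped pressure foot at the end of the arm, 13 mm diameter, tip 16.5 mm below its origin when shut. It comes down on the cradle line at jig y +20 mm.
- grip_black_centre (a point): Bystander, loose: dark grip tube of the same size lying on the bench beside the jig (centre, 10.5 mm up).
- ink_amber_centre (a point): Bystander, loose: small upright ink bottle with a spout, 29 mm diameter, 86 mm high, behind the jig (centre, 43 mm up).
- tape_blue_centre (a point): Bystander, loose: roll of tape lying flat, 66 mm diameter, 16 mm high, behind the jig (centre, 8 mm up).
- jar_petrol_centre (a point): Bystander, loose: screw-lid jar, 63 mm diameter, 55 mm high, left of the jig beyond the end stop (centre, 27.5 mm up).
Things that resemble listed ones, but are neither listed nor needed, are in the scene too. Several things look just like the jig: the one meant starts nearest to the robot's base.

How it is judged:
By the outcome, as a careful person would: the job done as asked, in the order asked, and still so for the second after the job is handed in, with the robot touching nothing.
It also fails if it takes over 42 s, if anything falls off the work surface, if the arm or the gripper's body presses on something with over 40 N, if the wrist force passes 120 N, or if a joint passes its speed limit or range.

## Robot

A 7-joint arm with a two-finger parallel gripper is mounted at the origin on a cart in front of the work surface, level with it; the furniture and walls round the work are solid. World frame = base frame: x ahead of the robot, y to its left, z up, the work surface at z = 0. Lengths are in m, angles in rad, forces in N, time in s.
With the tool pointing down it reaches from about 0.425 to 0.875 m from the base axis. Payload 4.7 kg.
Tool frame: the origin (TCP) lies at the very end of the fingers, on their centre line; the grasp point (between the pads) lies 19 mm behind it; x points along the fingers, z is the direction in which the jaws open and shut, and the axes are right-handed (so a half turn about x gives the same grasp; the last joint's range is limited). The gripper opens to 87 mm and grips with 3 to 60 N. Pads are 19 mm wide; open, the fingers measure 117 mm over their backs; the gripper's body (75 mm by 190 mm) begins 51 mm behind the grasp point.
Start: joints at [-1.159, 0.321, -0.07, 1.45, 0.023, 1.371, -0.057], TCP at [0.252, 0.599, 0.223] pointing down, gripper open.
Joint ranges: [-2.86, 2.86], [-0.3, 2.09], [-1.38, 1.24], [0.06, 2.45], [-1.56, 4.7], [0.09, 2.05], [-2.69, 2.69]. Speed limits (rad/s): [2.57, 2.57, 3.14, 3.14, 3.14, 3.14, 3.14].

## Interface

Orientations are given as a rotation vector (axis times angle).
In Python, from bench import * gives the robot as it stands.
- The arm moves only by the shell command python3 -m handwheel 'ROWS' [OPENING] [FORCE]. ROWS is JSON, a list of rows, each an object with "xyz": the shift along the world's x, y, z in cm, a list of three; "angular": the turn, a rotation vector about the world's x, y, z in degrees, a list of three. A call has 1 to 5 rows; each row shifts and turns the pose as measured when the row begins; what a row does not reach is not made up. A row lasts 1/12 s, in which the tool goes at most 41.7 mm and 7.16 degrees, less where a joint would pass 70% of its speed; a pose out of reach is approached as far as the arm can. A call with a gripper value outside its range is refused whole. OPENING is the finger opening in cm, from 0 to 8.7, set as the call begins (- or left out, the last holds). The fingers move at their own pace and stop on an object; FORCE is the grip in N (left out, the last holds). Time passes only in rows, so rows that do not move let the fingers close. It gives the time, the measured TCP pose, the force and the opening at its end, in the units of the state.
- get_state(): the state, without advancing time (a new reading comes with each control period).
- get_image(name): name is "side" or "top"; returns a dict with "pixels" (480x640x3 uint8, blue, green, red), "K" (3x3 intrinsics, pixels), "cam_to_world" (4x4, takes a point from camera to world coordinates). Camera axes: x right, y down, z forward; pixel columns grow to the right and rows downward; lengths in m; the calibration is good to about 2 mm. A picture is of the moment at which its call begins. There is no depth.
- close_job(): hands the job in, once; it reports no verdict.
The state is a dict: "time": time; "joint_positions": joint angles; "qd": joint speeds; "joint_torque": joint torques, N m; "position": TCP position; "tool_rot": TCP orientation; "ft_force": force on the tool from outside, world axes, zero at the start; "torque": the same for the moment, N m; "grip_width": opening from 0.0 (shut) to 1.0 (fully open).
Only numpy, scipy, OpenCV 4.12 (cv2) and the standard library are available. Lean on these libraries where they do the work, as an engineer would, in place of code of your own. Each camera call takes 0.05 s, during which the arm holds its last target.

## Working session

There is one attempt and no reset: what is moved stays moved. The work goes in short steps, Python scripts to look and compute and a shell command to move; the robot and the scene stay as the last step left them, time stands still between calls to the robot, and variables do not carry over. Pictures are saved under pics/ and viewed, and the job is handed in when it is done.

```bash
mkdir -p pics; ls; python3 - <<'E'
from bench import *
import cv2,pickle
s=get_state();print(s)
for n in("side","top"):
    d=get_image(n);cv2.imwrite(f"pics/{n}0.png",d["pixels"]);pickle.dump(d,open(f"{n}0.pkl","wb"));print(n,d["K"],d["cam_to_world"])
E
```

```text
pics
{'time': 0.0, 'joint_positions': array([-1.15890559,  0.32181424, -0.07008959,  1.45169083,  0.022574  ,
        1.3707978 , -0.05687097]), 'qd': array([ 0.00070096,  0.0005503 , -0.00110247, -0.00031623, -0.00102135,
       -0.00061561,  0.0003459 ]), 'joint_torque': array([ 2.36603091e-04, -4.91298151e+01, -4.03788993e-01, -3.12525415e+01,
       -6.40361197e-02,  4.38436959e-02,  1.83482834e-04]), 'position': array([0.25161555, 0.59871367, 0.22145929]), 'tool_rot': array([-0.91256291,  1.37310628,  0.91071123]), 'ft_force': array([ 0.03013807, -0.37699942,  0.47992051]), 'torque': array([ 0.01985983, -0.025041  ,  0.03095568]), 'grip_width': 1.00276799154889}
side [[484.03627465   0.         314.28629604]
 [  0.         484.03627465 245.28839684]
 [  0.           0.           1.        ]] [[-0.99813614 -0.04678899  0.03917956  0.56196809]
 [-0.06052882  0.67719325 -0.73331137  0.55940436]
 [ 0.00777877 -0.73431607 -0.67876314  0.67684217]
 [ 0.          0.          0.          1.        ]]
top [[520.44039354   0.         322.3624495 ]
 [  0.         520.44039354 238.38449345]
 [  0.           0.           1.        ]] [[-0.01630276 -0.99559274  0.09235431  0.5182848 ]
 [-0.99985136  0.0167511   0.00408144 -0.07257981]
 [-0.00561049 -0.09227404 -0.99571784  0.92671015]
 [ 0.          0.          0.          1.        ]]
```

View pics/side0.png

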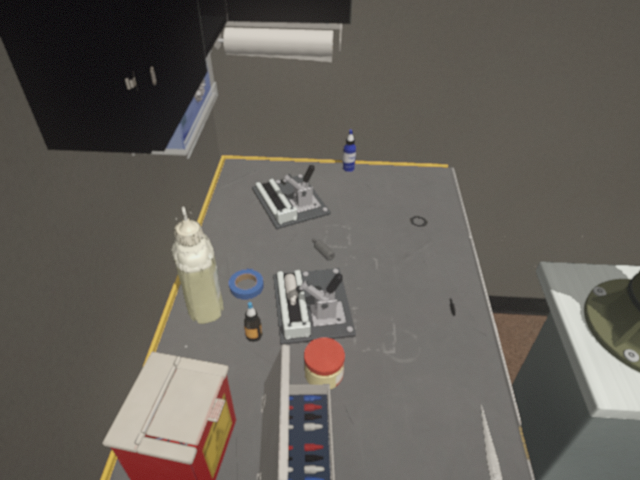

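View pics/top0.png

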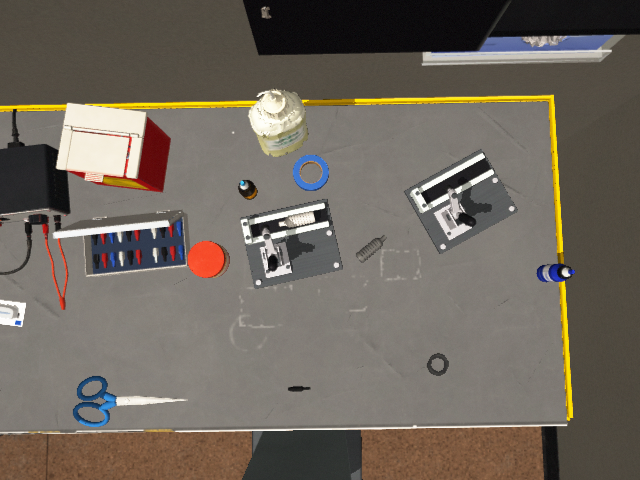

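The candidates for the jig are top (290,243) and top (462,200). The first is nearer the base, which lies below the image near (285,520), and it holds the light tube. I'll confirm in enlarged crops.

```bash
python3 - <<'E'
import cv2
a=cv2.imread("pics/top0.png")[185:300,215:375];cv2.imwrite("pics/topc.png",cv2.resize(a,None,fx=5,fy=5,interpolation=cv2.INTER_CUBIC))
a=cv2.imread("pics/side0.png")[240:390,225:375];cv2.imwrite("pics/sidec.png",cv2.resize(a,None,fx=4,fy=4,interpolation=cv2.INTER_CUBIC))
E
```

```text
(no output)
```

View pics/topc.png

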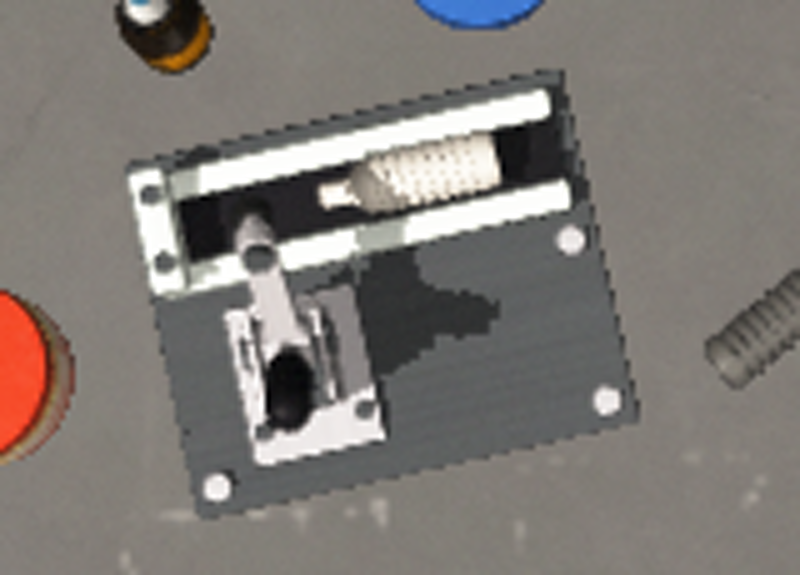

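View pics/sidec.png

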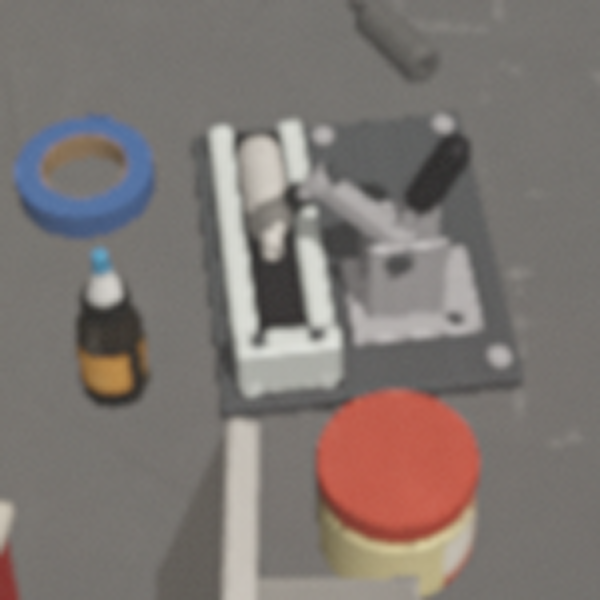

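```bash
cat > h.py <<'E'
import numpy as np,pickle,cv2
from scipy.spatial.transform import Rotation as R
def ray(d,uv):
    v=np.linalg.inv(d["K"])@[uv[0],uv[1],1];T=d["cam_to_world"];return T[:3,3],T[:3,:3]@v
def plane(d,uv,z):
    o,v=ray(d,uv);return o+v*(z-o[2])/v[2]
def tri(ds,uvs):
    A=np.zeros((3,3));b=np.zeros(3);rs=[ray(d,u) for d,u in zip(ds,uvs)]
    for o,v in rs:
        v=v/np.linalg.norm(v);P=np.eye(3)-np.outer(v,v);A+=P;b+=P@o
    p=np.linalg.solve(A,b)
    return p,[np.linalg.norm(np.cross(p-o,v/np.linalg.norm(v)))*1000 for o,v in rs]
def proj(d,p):
    T=d["cam_to_world"];c=T[:3,:3].T@(np.asarray(p)-T[:3,3]);u=d["K"]@c;return u[:2]/u[2]
def fit2(J,W):
    J=np.array(J)[:,:2];W=np.array(W)[:,:2];a=J-J.mean(0);b=W-W.mean(0)
    th=np.arctan2((a[:,0]*b[:,1]-a[:,1]*b[:,0]).sum(),(a*b).sum());c,s=np.cos(th),np.sin(th)
    Rm=np.array([[c,-s],[s,c]]);t=W.mean(0)-Rm@J.mean(0);return th,t,(J@Rm.T+t-W)*1000
E
cat > m.py <<'E'
from h import *
T=pickle.load(open("top0.pkl","rb"));S=pickle.load(open("side0.pkl","rb"))
J=np.array([[65,68],[65,-92],[-65,-92],[-65,68]])/1000
t=np.array([[130,165],[562,72],[637,418],[200,517]])/5+[215,185]
s=np.array([[222,415],[197,135],[458,115],[522,380]])/4+[225,240]
Wt=[plane(T,u,.01) for u in t];Ws=[plane(S,u,.01) for u in s]
for W in(Wt,Ws,[(a+b)/2 for a,b in zip(Wt,Ws)]):
    th,o,r=fit2(J,W);print(np.degrees(th),o,r.round(1).tolist())
for a,b in zip(t,s):print("corner tri",tri([T,S],[a,b]))
def jig(p):
    c,sn=np.cos(th),np.sin(th);return np.linalg.inv([[c,-sn],[sn,c]])@(p[:2]-o)*1000
def g(n,a,b):
    p,e=tri([T,S],[np.array(a)/5+[215,185],np.array(b)/4+[225,240]]);print(n,p.round(4),"jig",jig(p).round(1),np.round(e,1))
g("lever end",(287,400),(455,150))
g("tube neck tip top",(325,193),(272,245))
g("tube rear top",(497,158),(262,140))
g("stop cornerL",(130,172),(238,360))
print(tri([T,S],[(287/5+215,385/5+185),(240/4+225,1)])[0] if 0 else "")
for n,u,z in (("tape",(311,172),.016),("ink",(247,188),.08),("jar",(207,259),.055),("bottle",(279,120),.1),("gblack l",(357.5,258.5),.01),("gblack r",(384,237),.01)):
    p=plane(T,u,z);print(n,p.round(3),jig(p).round(0))
E
python3 m.py
```

```text
11.358325049648597 [ 0.59301833 -0.00228079] [[1.2, 2.0], [2.0, -0.7], [-1.9, -2.1], [-1.3, 0.8]]
10.893223114459976 [0.59245932 0.0035749 ] [[1.5, -0.9], [1.9, 1.5], [-1.9, -1.2], [-1.6, 0.7]]
11.124461232051269 [0.59273908 0.0006472 ] [[1.4, 0.6], [1.9, 0.4], [-1.9, -1.7], [-1.4, 0.7]]
corner tri (array([6.43231696e-01, 7.66925468e-02, 4.10131789e-04]), [np.float64(0.17915188374497878), np.float64(0.17915188374489066)])
corner tri (array([ 0.67283844, -0.07894928,  0.00696692]), [np.float64(0.5549361127783832), np.float64(0.5549361127784807)])
corner tri (array([ 0.54864707, -0.10332865,  0.00448143]), [np.float64(0.8849021980000054), np.float64(0.8849021980001076)])
corner tri (array([0.51701021, 0.05180445, 0.00260009]), [np.float64(0.15719482701320228), np.float64(0.15719482701307436)])
lever end [0.5522 0.011  0.1   ] jig [-37.8  17.9] [1.6 1.6]
tube neck tip top [0.6284 0.0045 0.027 ] jig [35.8 -3.1] [0.4 0.4]
tube rear top [ 0.6389 -0.0557  0.0302] jig [ 34.4 -64.2] [0.7 0.7]
stop cornerL [0.6362 0.0716 0.0321] jig [56.3 61.2] [0.5 0.5]

tape [ 0.722 -0.051  0.016] [117. -75.]
ink [0.682 0.054 0.08 ] [98. 35.]
jar [0.568 0.125 0.055] [ -1. 127.]
bottle [ 0.79  -0.002  0.1  ] [193. -40.]
gblack l [ 0.567 -0.13   0.01 ] [ -51. -123.]
gblack r [ 0.604 -0.178  0.01 ] [ -23. -177.]
```

```bash
cat > p.py <<'E'
from h import *
from bench import *
import sys
TH=np.radians(11.2);O=np.array([.593,.0005])
def pose():
    s=get_state();return s,np.array(s["position"]),R.from_rotvec(s["tool_rot"])
def j2w(x,y,z):
    c,sn=np.cos(TH),np.sin(TH);return np.array([O[0]+(c*x-sn*y)/1e3,O[1]+(sn*x+c*y)/1e3,z/1e3])
def w2j(p):
    c,sn=np.cos(TH),np.sin(TH);d=(p[:2]-O)*1e3;return np.array([c*d[0]+sn*d[1],-sn*d[0]+c*d[1],p[2]*1e3])
def target(tilt):
    Rz=R.from_rotvec([0,0,TH]);t=np.radians(tilt);x=Rz.apply([0,np.sin(t),-np.cos(t)]);out=[]
    for sg in(1,-1):
        z=sg*Rz.apply([1,0,0]);out.append(R.from_matrix(np.c_[x,np.cross(z,x),z]))
    return out
def rep(x,y,z,tilt):
    s,p,r=pose();print("t",round(s["time"],2),"jig",w2j(p).round(1),"F",np.round(s["ft_force"],1),"grip",round(s["grip_width"],2),"d_cm",((j2w(x,y,z)-p)*100).round(2))
    for q in target(tilt):print(" rotdeg",np.degrees((q*r.inv()).as_rotvec()).round(1))
if __name__=="__main__":rep(*map(float,sys.argv[1:5]))
E
python3 p.py 35 -100 200 20; python3 -c "
from p import *
s,p,r=pose();print(r.as_matrix().round(2))"
```

```text
t 0.1 jig [-218.7  653.2  221.6] F [ 0.9 -0.1 -1. ] grip 1.0 d_cm [ 39.51 -68.96  -2.16]
 rotdeg [ 16.2  13.1 -55.4]
 rotdeg [ 15.6 -18.9 122.5]
[[-0.   -0.92  0.39]
 [-0.    0.39  0.92]
 [-1.   -0.   -0.  ]]
```

```bash
python3 -m handwheel '[{"xyz":[2,-3.5,0.3],"angular":[1.6,1.3,-5.5]},{"xyz":[2,-3.5,0.3],"angular":[1.6,1.3,-5.5]},{"xyz":[2,-3.5,0.3],"angular":[1.6,1.3,-5.5]},{"xyz":[2,-3.5,0.3],"angular":[1.6,1.3,-5.5]},{"xyz":[2,-3.5,0.3],"angular":[1.6,1.3,-5.5]}]' 0 20; python3 p.py 35 -100 200 20
```

```text
time: 0.52
position: [0.3401, 0.4272, 0.2295]
tool_rot: [-0.396, 1.524, 0.697]
ft_force: [0.8, -0.3, 0.4]
grip_width: 0.71
t 0.52 jig [-165.2  467.7  229.5] F [ 0.8 -0.3  0.4] grip 0.71 d_cm [ 30.67 -51.8   -2.95]
 rotdeg [  7.6   6.  -28.3]
 rotdeg [ 15.3 -38.6 146.1]
```

```bash
python3 -m handwheel '[{"xyz":[2,-3.5,0],"angular":[1.6,1.3,-5.5]},{"xyz":[2,-3.5,0],"angular":[1.6,1.3,-5.5]},{"xyz":[2,-3.5,0],"angular":[1.6,1.3,-5.5]},{"xyz":[2,-3.5,0],"angular":[1.6,1.3,-5.5]},{"xyz":[2,-3.5,0],"angular":[1.6,1.3,-5.5]}]'; python3 p.py 35 -100 200 20
```

```text
time: 0.93
position: [0.4417, 0.2446, 0.2299]
tool_rot: [0.148, 1.585, 0.433]
ft_force: [0.7, -0.2, -0.5]
grip_width: 0.326
t 0.93 jig [-101.   268.8  229.9] F [ 0.7 -0.2 -0.5] grip 0.33 d_cm [ 20.5  -33.54  -2.99]
 rotdeg [-1.1 -0.5  0.7]
 rotdeg [ -12.2   61.8 -167.8]
```

```bash
python3 -m handwheel '[{"xyz":[2.1,-3.5,0],"angular":[0,0,0]},{"xyz":[2.1,-3.5,0],"angular":[0,0,0]},{"xyz":[2.1,-3.5,0],"angular":[0,0,0]},{"xyz":[2.1,-3.5,0],"angular":[0,0,0]},{"xyz":[2.1,-3.5,0],"angular":[0,0,0]}]'; python3 -m handwheel '[{"xyz":[2.1,-3.5,0],"angular":[0,0,0]},{"xyz":[2.1,-3.5,0],"angular":[0,0,0]},{"xyz":[2.1,-3.5,0],"angular":[0,0,0]},{"xyz":[1.5,-3,0],"angular":[0,0,0]},{"xyz":[0,0,0],"angular":[0,0,0]}]'; python3 p.py 35 -95 60 20
```

```text
time: 1.35
position: [0.5442, 0.0636, 0.2297]
tool_rot: [0.159, 1.583, 0.428]
ft_force: [0.0, 0.7, 0.2]
grip_width: 0.019
time: 1.77
position: [0.6242, -0.0847, 0.2256]
tool_rot: [0.16, 1.587, 0.416]
ft_force: [-1.4, -0.3, 0.2]
grip_width: 0.006
t 1.77 jig [ 14.  -89.6 225.6] F [-1.4 -0.3  0.2] grip 0.01 d_cm [  2.16  -0.12 -16.56]
 rotdeg [-0.9 -0.7  1.7]
 rotdeg [ -11.9   61.3 -166.9]
```

```bash
python3 -m handwheel '[{"xyz":[2.2,-0.5,-2],"angular":[-0.9,-0.7,1.7]},{"xyz":[0,0,-4],"angular":[0,0,0]},{"xyz":[0,0,-4],"angular":[0,0,0]},{"xyz":[0,0,-4],"angular":[0,0,0]},{"xyz":[0,0,0],"angular":[0,0,0]}]'; python3 p.py 35 -95 60 20;python3 - <<'E'
from h import *
from bench import *
for n,c in(("top",(185,300,215,375)),("side",(220,370,225,375))):
    d=get_image(n);pickle.dump(d,open(n+"1.pkl","wb"));a=d["pixels"][c[0]:c[1],c[2]:c[3]];cv2.imwrite(f"pics/{n}1c.png",cv2.resize(a,None,fx=4,fy=4,interpolation=cv2.INTER_CUBIC))
    print(proj(d,get_state()["position"]))
E
```

```text
time: 2.18
position: [0.6475, -0.0958, 0.08]
tool_rot: [0.121, 1.579, 0.417]
ft_force: [-2.4, 0.9, -0.8]
grip_width: 0.002
t 2.18 jig [  34.7 -105.1   80. ] F [-2.4  0.9 -0.8] grip 0.0 d_cm [-0.17  1.   -2.  ]
 rotdeg [0.3 0.2 0.4]
 rotdeg [ -11.5   59.8 -169.1]
[338.31171376 205.87649744]
[284.521961   236.54051208]
```

View pics/top1c.png

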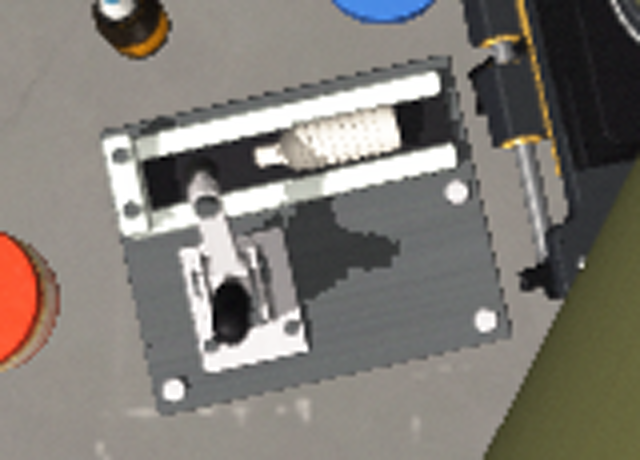

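View pics/side1c.png

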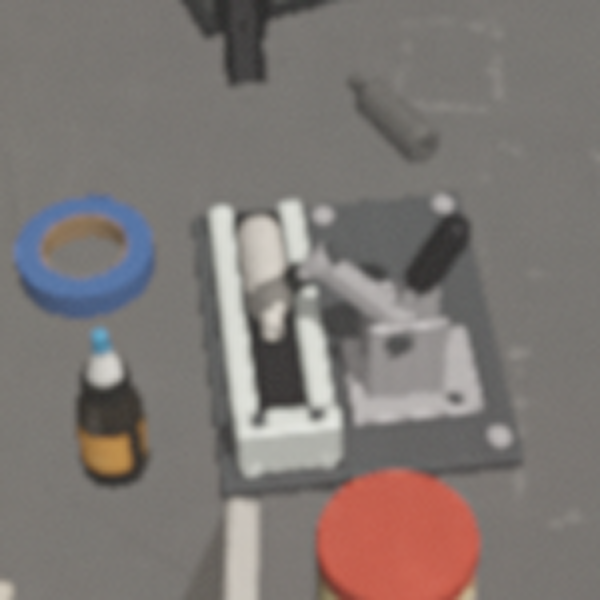

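```bash
sed -i 's/\[.593,.0005\]/[.595,.0005]/' p.py; python3 -m handwheel '[{"xyz":[0.1,0.5,-2.5],"angular":[0,0,0]},{"xyz":[0,0,-2.2],"angular":[0.3,0.2,0.4]},{"xyz":[0,0,0],"angular":[0,0,0]}]'; python3 p.py 35 -90 29 20;python3 - <<'E'
from h import *
from bench import *
for n,c in(("top",(185,300,215,375)),("side",(220,370,225,375))):
    d=get_image(n);pickle.dump(d,open(n+"1.pkl","wb"));a=d["pixels"][c[0]:c[1],c[2]:c[3]];cv2.imwrite(f"pics/{n}2c.png",cv2.resize(a,None,fx=4,fy=4,interpolation=cv2.INTER_CUBIC))
    print(proj(d,get_state()["position"]))
E
```

```text
time: 2.53
position: [0.6582, -0.0927, 0.0494]
tool_rot: [0.113, 1.56, 0.426]
ft_force: [-1.5, 0.0, -0.6]
grip_width: 0.008
t 2.53 jig [  43.9 -103.7   49.4] F [-1.5  0.  -0.6] grip 0.01 d_cm [-1.14  1.17 -2.04]
 rotdeg [ 0.1  1.4 -0.1]
 rotdeg [ 10.  -60.  168.8]
[335.6262728  203.01602131]
[280.49268972 251.71719176]
```

View pics/top2c.png

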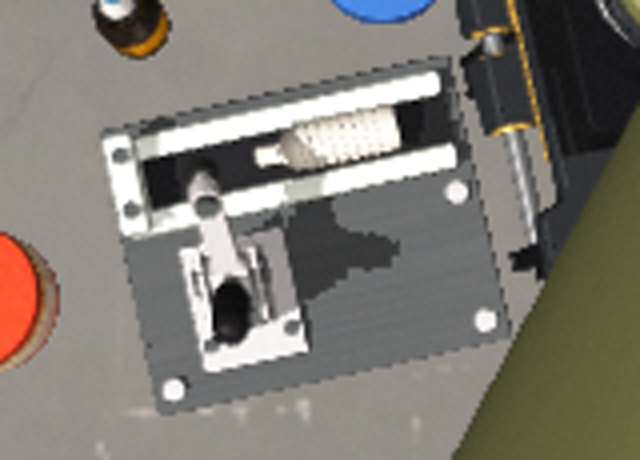

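View pics/side2c.png

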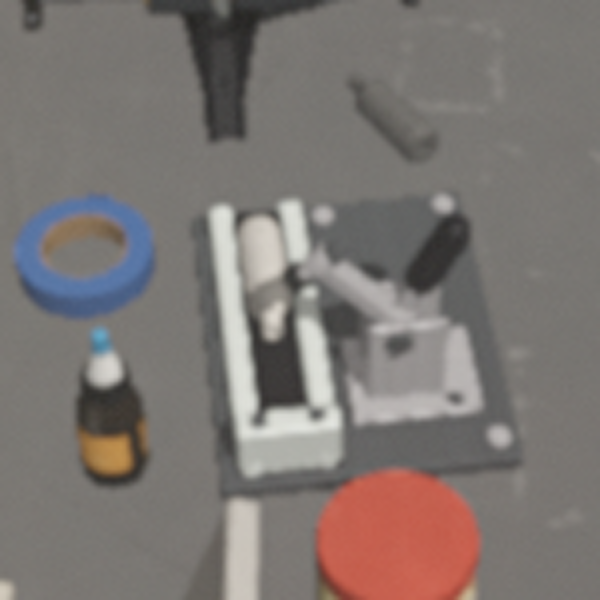

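```bash
python3 -c "
from p import *
s,p,r=pose();print(s['joint_positions'].round(2),p.round(4),s['qd'].round(3))"; python3 -m handwheel '[{"xyz":[-0.5,0,0],"angular":[0,0,0]},{"xyz":[0,0,0],"angular":[0,0,0]}]';python3 p.py 35 -90 29 20
```

```text
[-0.13  0.64  0.57  1.5  -0.65  1.33  0.81] [ 0.66   -0.0929  0.0527] [-0.001 -0.014  0.01  -0.007  0.002 -0.003 -0.001]
time: 2.8
position: [0.6565, -0.0939, 0.0564]
tool_rot: [0.11, 1.551, 0.425]
ft_force: [-0.1, 0.6, -0.2]
grip_width: 0.005
t 2.8 jig [  42.  -104.5   56.4] F [-0.1  0.6 -0.2] grip 0.01 d_cm [-0.97  1.29 -2.74]
 rotdeg [ 0.2  1.9 -0.1]
 rotdeg [  9.2 -59.8 168.8]
```

```bash
python3 -m handwheel '[{"xyz":[0,0,0],"angular":[0,0,0]}]';python3 -m handwheel '[{"xyz":[0,0,0],"angular":[0,0,0]}]';python3 -m handwheel '[{"xyz":[0,0,-1],"angular":[0,0,0]}]';python3 -m handwheel '[{"xyz":[0,0,0],"angular":[0,0,0]}]'; python3 p.py 35 -90 29 20
```

```text
time: 2.88
position: [0.6571, -0.0942, 0.0581]
tool_rot: [0.11, 1.549, 0.425]
ft_force: [0.8, 0.7, -0.1]
grip_width: 0.008
time: 2.97
position: [0.6576, -0.0946, 0.0594]
tool_rot: [0.109, 1.547, 0.424]
ft_force: [0.1, -0.3, -0.0]
grip_width: 0.006
time: 3.05
position: [0.6594, -0.0953, 0.0521]
tool_rot: [0.108, 1.542, 0.423]
ft_force: [0.2, -0.7, 0.7]
grip_width: 0.005
time: 3.13
position: [0.6584, -0.095, 0.0504]
tool_rot: [0.109, 1.544, 0.424]
ft_force: [-0.9, 0.8, -1.2]
grip_width: 0.003
t 3.13 jig [  43.7 -106.    50.4] F [-0.9  0.8 -1.2] grip 0.0 d_cm [-1.16  1.4  -2.14]
 rotdeg [ 0.3  2.3 -0. ]
 rotdeg [  8.6 -59.7 168.8]
```

```bash
python3 -m handwheel '[{"xyz":[-1.1,0.8,-1.2],"angular":[0.3,2.3,0]},{"xyz":[0,0,0],"angular":[0,0,0]}]'; python3 p.py 35 -90 29 20
```

```text
time: 3.3
position: [0.6463, -0.0864, 0.0374]
tool_rot: [0.124, 1.586, 0.428]
ft_force: [-0.5, 0.7, -0.6]
grip_width: 0.008
t 3.3 jig [ 33.4 -95.2  37.4] F [-0.5  0.7 -0.6] grip 0.01 d_cm [ 0.05  0.54 -0.84]
 rotdeg [-0.1 -0.3 -0. ]
 rotdeg [ -12.3   60.5 -169. ]
```

```bash
python3 -m handwheel '[{"xyz":[0.1,0.4,-0.7],"angular":[0,0,0]},{"xyz":[0,0,0],"angular":[0,0,0]}]'; python3 p.py 35 -80 29 20;python3 - <<'E'
from h import *
from bench import *
for n,c in(("side",(220,370,225,375)),):
    d=get_image(n);a=d["pixels"][c[0]:c[1],c[2]:c[3]];cv2.imwrite(f"pics/{n}3c.png",cv2.resize(a,None,fx=4,fy=4,interpolation=cv2.INTER_CUBIC))
E
```

```text
time: 3.47
position: [0.6466, -0.0812, 0.0283]
tool_rot: [0.124, 1.589, 0.429]
ft_force: [-0.1, 2.1, -0.5]
grip_width: 0.005
t 3.47 jig [ 34.7 -90.2  28.3] F [-0.1  2.1 -0.5] grip 0.01 d_cm [-0.17  1.    0.07]
 rotdeg [-0.1 -0.4 -0. ]
 rotdeg [ -12.6   60.5 -169. ]
```

View pics/side3c.png

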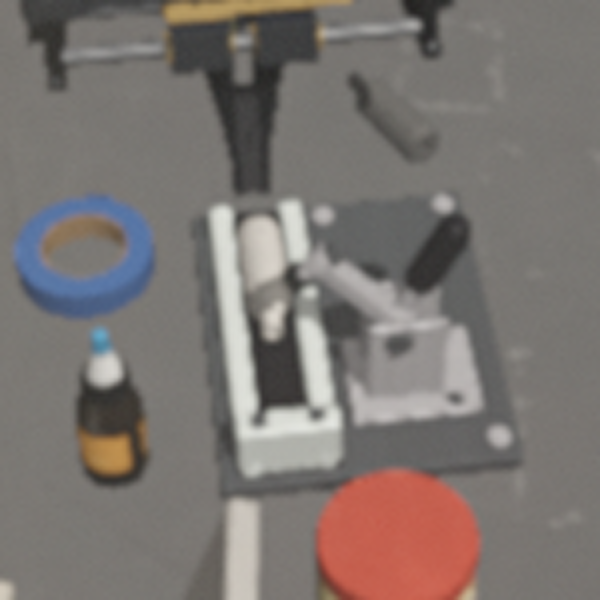

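```bash
python3 -m handwheel '[{"xyz":[-0.15,0.7,0],"angular":[0,0,0]},{"xyz":[-0.1,0.5,0],"angular":[0,0,0]},{"xyz":[-0.1,0.4,0],"angular":[0,0,0]},{"xyz":[-0.1,0.4,0],"angular":[0,0,0]}]'; python3 p.py 35 -20.5 28 20
```

```text
time: 3.85
position: [0.6424, -0.062, 0.0291]
tool_rot: [0.124, 1.587, 0.425]
ft_force: [-0.6, -0.2, 0.3]
grip_width: 0.003
t 3.85 jig [ 34.4 -70.5  29.1] F [-0.6 -0.2  0.3] grip 0.0 d_cm [-0.91  4.91 -0.11]
 rotdeg [ 0.  -0.3  0.1]
 rotdeg [ -12.4   60.3 -169. ]
```

```bash
python3 -m handwheel '[{"xyz":[-0.1,0.5,-0.05],"angular":[0,0,0]},{"xyz":[-0.1,0.5,-0.05],"angular":[0,0,0]},{"xyz":[-0.1,0.5,0],"angular":[0,0,0]},{"xyz":[-0.1,0.5,0],"angular":[0,0,0]},{"xyz":[-0.1,0.5,0],"angular":[0,0,0]}]'; python3 p.py 35 -20.5 28 20;python3 - <<'E'
from h import *
from bench import *
for n,c in(("side",(220,370,225,375)),("top",(185,300,215,375))):
    d=get_image(n);a=d["pixels"][c[0]:c[1],c[2]:c[3]];cv2.imwrite(f"pics/{n}4c.png",cv2.resize(a,None,fx=4,fy=4,interpolation=cv2.INTER_CUBIC))
E
```

```text
time: 4.27
position: [0.6373, -0.0347, 0.0292]
tool_rot: [0.123, 1.586, 0.425]
ft_force: [-0.2, -0.0, -0.2]
grip_width: 0.003
t 4.27 jig [ 34.7 -42.8  29.2] F [-0.2 -0.  -0.2] grip 0.0 d_cm [-0.4   2.19 -0.12]
 rotdeg [ 0.1 -0.2  0.1]
 rotdeg [ -12.2   60.3 -169. ]
```

View pics/side4c.png

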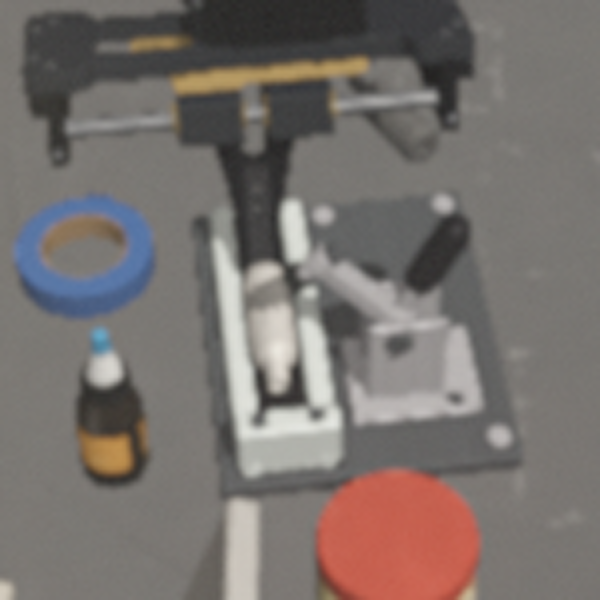

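View pics/top4c.png

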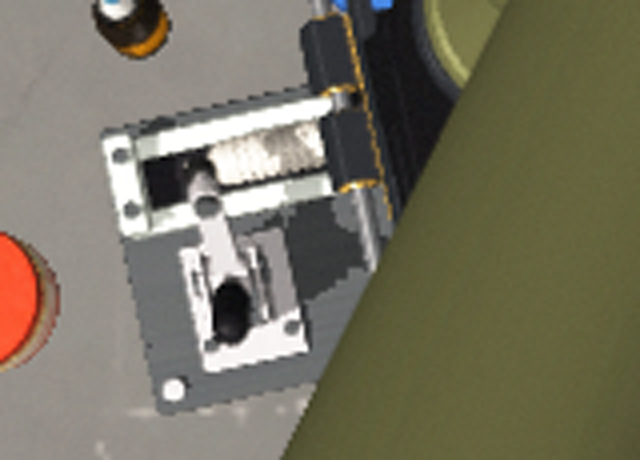

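The tube is moving along the channel; its neck tip is at side crop (280,385) and the stop's edge is near (288,410). I'll keep pushing in small rows and watch the force.

```bash
python3 -m handwheel '[{"xyz":[-0.1,0.4,-0.1],"angular":[0,0,0]},{"xyz":[-0.1,0.4,0],"angular":[0,0,0]},{"xyz":[-0.1,0.3,0],"angular":[0,0,0]}]'; python3 p.py 35 -20.5 28 20;  python3 -m handwheel '[{"xyz":[-0.05,0.25,0],"angular":[0,0,0]},{"xyz":[-0.05,0.25,0],"angular":[0,0,0]}]'; python3 p.py 35 -20.5 28 20
```

```text
time: 4.62
position: [0.6345, -0.0231, 0.0282]
tool_rot: [0.122, 1.585, 0.425]
ft_force: [0.4, -1.5, -0.3]
grip_width: 0.008
t 4.62 jig [ 34.1 -30.8  28.2] F [ 0.4 -1.5 -0.3] grip 0.01 d_cm [-0.11  1.03 -0.02]
 rotdeg [ 0.1 -0.2  0.1]
 rotdeg [ -12.2   60.2 -169.1]
time: 4.78
position: [0.6333, -0.0177, 0.0283]
tool_rot: [0.122, 1.585, 0.424]
ft_force: [0.3, -0.4, -0.0]
grip_width: 0.008
t 4.78 jig [ 34.  -25.3  28.3] F [ 0.3 -0.4 -0. ] grip 0.01 d_cm [ 0.    0.49 -0.03]
 rotdeg [ 0.1 -0.2  0.1]
 rotdeg [ -12.1   60.2 -169. ]
```

```bash
python3 -m handwheel '[{"xyz":[0,0.25,0],"angular":[0,0,0]},{"xyz":[0,0.2,0],"angular":[0,0,0]}]'; python3 p.py 35 -20.5 28 20;  python3 -m handwheel '[{"xyz":[0,0.2,0],"angular":[0,0,0]}]'; python3 p.py 35 -20.5 28 20; python3 -m handwheel '[{"xyz":[-0.03,0.2,0],"angular":[0,0,0]}]'; python3 p.py 35 -20.5 28 20
```

```text
time: 4.95
position: [0.6332, -0.0133, 0.0282]
tool_rot: [0.122, 1.585, 0.424]
ft_force: [0.2, -4.8, 0.0]
grip_width: 0.005
t 4.95 jig [ 34.8 -20.9  28.2] F [ 0.2 -4.8  0. ] grip 0.0 d_cm [ 0.01  0.04 -0.02]
 rotdeg [ 0.1 -0.2  0.1]
 rotdeg [ -12.1   60.1 -169.1]
time: 5.03
position: [0.6332, -0.0132, 0.0282]
tool_rot: [0.12, 1.585, 0.42]
ft_force: [-0.1, -5.9, 1.7]
grip_width: 0.007
t 5.03 jig [ 34.8 -20.9  28.2] F [-0.1 -5.9  1.7] grip 0.01 d_cm [ 0.01  0.04 -0.02]
 rotdeg [ 0.3 -0.1  0.1]
 rotdeg [ -12.1   59.9 -169.1]
time: 5.12
position: [0.6332, -0.0134, 0.0283]
tool_rot: [0.119, 1.585, 0.417]
ft_force: [0.1, -3.5, 0.6]
grip_width: 0.002
t 5.12 jig [ 34.7 -21.   28.3] F [ 0.1 -3.5  0.6] grip 0.0 d_cm [ 0.02  0.05 -0.03]
 rotdeg [ 0.5 -0.1  0.2]
 rotdeg [ -12.    59.6 -169.1]
```

It stalled at jig y −20.9 (−20.5 expected) with about 5 N: the tube is against the stop. I'll back off straight along −y and look.

```bash
python3 -m handwheel '[{"xyz":[0.1,-0.5,0],"angular":[0,0,0]},{"xyz":[0.3,-1.5,0],"angular":[0,0,0]},{"xyz":[0.5,-2.5,1],"angular":[0,0,0]},{"xyz":[0.4,-2,3],"angular":[0,0,0]},{"xyz":[0,0,4],"angular":[0,0,0]}]';python3 -m handwheel '[{"xyz":[0,-2,4],"angular":[0,0,0]},{"xyz":[0,-2,4],"angular":[0,0,0]},{"xyz":[-1,-1,0],"angular":[0,0,0]}]'; python3 p.py -75 20 150 20;python3 - <<'E'
from h import *
from bench import *
for n,c in(("side",(220,370,225,375)),("top",(185,300,215,375))):
    d=get_image(n);a=d["pixels"][c[0]:c[1],c[2]:c[3]];cv2.imwrite(f"pics/{n}5c.png",cv2.resize(a,None,fx=4,fy=4,interpolation=cv2.INTER_CUBIC))
E
```

```text
time: 5.53
position: [0.6403, -0.0767, 0.1009]
tool_rot: [0.125, 1.601, 0.426]
ft_force: [0.0, -1.0, 0.0]
grip_width: 0.006
time: 5.78
position: [0.6339, -0.1252, 0.1848]
tool_rot: [0.122, 1.594, 0.431]
ft_force: [0.3, -0.1, 0.6]
grip_width: 0.006
t 5.78 jig [  13.7 -130.9  184.8] F [ 0.3 -0.1  0.6] grip 0.01 d_cm [-11.64  13.08  -3.48]
 rotdeg [-0.1 -0.6 -0.2]
 rotdeg [ -13.    60.5 -169. ]
```

View pics/side5c.png

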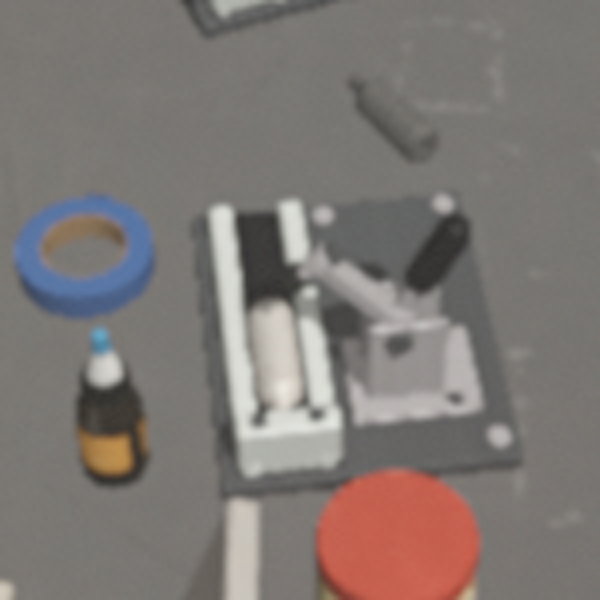

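View pics/top5c.png

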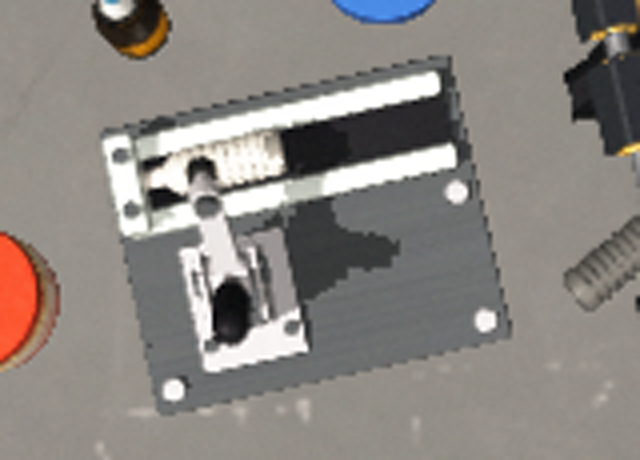

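The side view shows the tube touching the stop at (285,405), and the top view shows its neck at the stop at (148,185). All bystanders are unmoved. Next I'll go to the lever's −x side.

```bash
python3 -m handwheel '[{"xyz":[-4,0,0],"angular":[0,0,0]},{"xyz":[-4,1,0],"angular":[0,0,0]},{"xyz":[-3.5,2,0],"angular":[0,0,0]},{"xyz":[-1,3.5,0],"angular":[0,0,0]},{"xyz":[0,3.5,-1],"angular":[0,0,0]}]'; python3 p.py -80 20 96 20
```

```text
time: 6.3
position: [0.4982, -0.0288, 0.1566]
tool_rot: [0.138, 1.617, 0.417]
ft_force: [1.7, 0.7, -0.6]
grip_width: 0.006
t 6.3 jig [-100.7  -10.   156.6] F [ 1.7  0.7 -0.6] grip 0.01 d_cm [ 1.45  3.34 -6.06]
 rotdeg [ 0.1 -2.1  0.6]
 rotdeg [ -14.6   59.9 -167.7]
```

```bash
python3 -m handwheel '[{"xyz":[0.5,3.3,-1],"angular":[0.1,-2.1,0.6]},{"xyz":[0,0.4,-2.5],"angular":[0,0,0]},{"xyz":[0,0,-2.5],"angular":[0,0,0]},{"xyz":[0,0,0],"angular":[0,0,0]}]'; python3 p.py -75 24 94 20;python3 - <<'E'
from h import *
from bench import *
for n,c in(("side",(220,370,225,375)),("top",(185,300,215,375))):
    d=get_image(n);a=d["pixels"][c[0]:c[1],c[2]:c[3]];cv2.imwrite(f"pics/{n}6c.png",cv2.resize(a,None,fx=4,fy=4,interpolation=cv2.INTER_CUBIC))
E
```

```text
time: 6.63
position: [0.497, 0.0259, 0.0902]
tool_rot: [0.119, 1.589, 0.449]
ft_force: [-1.7, 1.0, 0.3]
grip_width: 0.003
t 6.63 jig [-91.2  43.9  90.2] F [-1.7  1.   0.3] grip 0.0 d_cm [ 1.98 -1.64  0.38]
 rotdeg [-0.7 -0.4 -1. ]
 rotdeg [ 13. -61. 168.]
```

View pics/side6c.png

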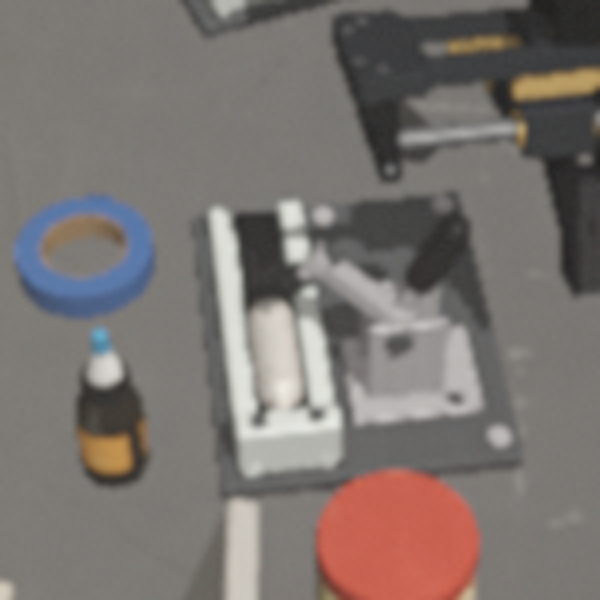

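View pics/top6c.png

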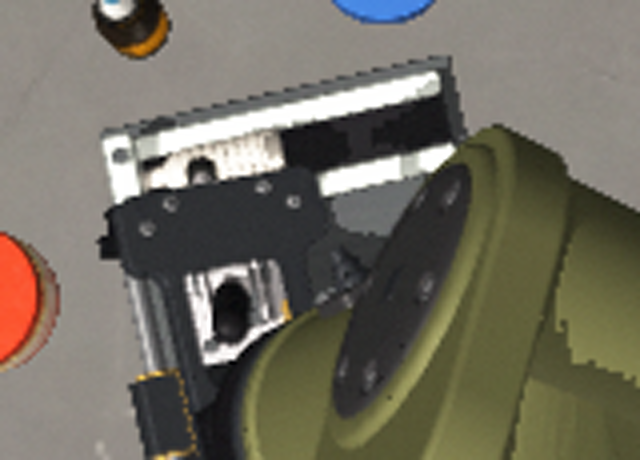

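```bash
python3 -m handwheel '[{"xyz":[1,-1.7,0.4],"angular":[-0.7,-0.4,-1]},{"xyz":[0,0,0],"angular":[0,0,0]}]'; python3 p.py -70 24 94 20
```

```text
time: 6.9
position: [0.5117, 0.0052, 0.0995]
tool_rot: [0.123, 1.575, 0.421]
ft_force: [-1.2, -0.9, -0.2]
grip_width: 0.008
t 6.9 jig [-80.8  20.8  99.5] F [-1.2 -0.9 -0.2] grip 0.01 d_cm [ 1.    0.53 -0.55]
 rotdeg [0.1 0.4 0.3]
 rotdeg [ -11.2   60.2 -169.1]
```

```bash
python3 -m handwheel '[{"xyz":[0.8,0.5,-0.5],"angular":[0,0,0]},{"xyz":[0.6,0.1,0],"angular":[0,0,0]},{"xyz":[0.6,0.1,0],"angular":[0,0,0]}]'; python3 p.py -30 23 94 20;  python3 -m handwheel '[{"xyz":[0.6,0.1,0],"angular":[0,0,0]},{"xyz":[0.6,0.1,0],"angular":[0,0,0]}]'; python3 p.py -30 23 94 20
```

```text
time: 7.15
position: [0.5357, 0.0093, 0.0974]
tool_rot: [0.126, 1.569, 0.416]
ft_force: [-2.8, -2.5, 4.2]
grip_width: 0.006
t 7.15 jig [-56.5  20.2  97.4] F [-2.8 -2.5  4.2] grip 0.01 d_cm [ 2.54  0.79 -0.34]
 rotdeg [0.1 0.7 0.6]
 rotdeg [ -10.6   60.1 -168.9]
time: 7.32
position: [0.5458, 0.0111, 0.0979]
tool_rot: [0.126, 1.577, 0.419]
ft_force: [-4.6, -1.4, 3.1]
grip_width: 0.007
t 7.32 jig [-46.3  19.9  97.9] F [-4.6 -1.4  3.1] grip 0.01 d_cm [ 1.54  0.62 -0.39]
 rotdeg [0.1 0.3 0.5]
 rotdeg [ -11.3   60.2 -168.9]
```

```bash
python3 -m handwheel '[{"xyz":[0.7,0.25,-0.1],"angular":[0,0,0]},{"xyz":[0.7,0.25,-0.1],"angular":[0,0,0]}]'; python3 p.py -30 23 94 20;  python3 -m handwheel '[{"xyz":[0.7,0.2,-0.1],"angular":[0,0,0]},{"xyz":[0.5,0.15,0],"angular":[0,0,0]}]'; python3 p.py -30 23 94 20
```

```text
time: 7.48
position: [0.5599, 0.0156, 0.0962]
tool_rot: [0.127, 1.58, 0.419]
ft_force: [-0.4, -0.3, -0.5]
grip_width: 0.005
t 7.48 jig [-31.5  21.6  96.2] F [-0.4 -0.3 -0.5] grip 0.0 d_cm [ 0.12  0.16 -0.22]
 rotdeg [0.1 0.1 0.5]
 rotdeg [ -11.5   60.2 -168.8]
time: 7.65
position: [0.5746, 0.0202, 0.095]
tool_rot: [0.126, 1.578, 0.419]
ft_force: [-0.9, -1.0, -0.1]
grip_width: 0.007
t 7.65 jig [-16.2  23.3  95. ] F [-0.9 -1.  -0.1] grip 0.01 d_cm [-1.35 -0.29 -0.1 ]
 rotdeg [0.1 0.2 0.5]
 rotdeg [ -11.4   60.2 -168.8]
```

The force has dropped to zero, so it snapped over. I'll back off in −x, rise, and swing clear so the cameras can see.

```bash
python3 -m handwheel '[{"xyz":[-2.5,-0.5,0],"angular":[0,0,0]},{"xyz":[-3.5,-0.7,1],"angular":[0,0,0]},{"xyz":[-2.5,-1,4],"angular":[0,0,0]},{"xyz":[0,-2,4],"angular":[0,0,0]},{"xyz":[0,-3.5,2],"angular":[0,0,0]}]';python3 -m handwheel '[{"xyz":[0,-4,0],"angular":[0,0,0]},{"xyz":[0,-4,0],"angular":[0,0,0]},{"xyz":[0,-4,0],"angular":[0,0,0]},{"xyz":[0,-2,0],"angular":[0,0,0]},{"xyz":[0,0,0],"angular":[0,0,0]}]'; python3 p.py -75 20 150 20;python3 - <<'E'
from h import *
from bench import *
for n,c in(("side",(220,370,225,375)),("top",(185,300,215,375))):
    d=get_image(n);pickle.dump(d,open(n+"7.pkl","wb"));a=d["pixels"][c[0]:c[1],c[2]:c[3]];cv2.imwrite(f"pics/{n}7.png",d["pixels"]);cv2.imwrite(f"pics/{n}7c.png",cv2.resize(a,None,fx=4,fy=4,interpolation=cv2.INTER_CUBIC))
E
```

```text
time: 8.07
position: [0.4888, -0.0461, 0.1973]
tool_rot: [0.117, 1.59, 0.434]
ft_force: [1.8, -0.1, -0.2]
grip_width: 0.003
time: 8.48
position: [0.4941, -0.1975, 0.2066]
tool_rot: [0.108, 1.571, 0.428]
ft_force: [-1.0, -0.2, 0.4]
grip_width: 0.007
t 8.48 jig [-137.5 -174.7  206.6] F [-1.  -0.2  0.4] grip 0.01 d_cm [ 2.35 20.31 -5.66]
 rotdeg [ 0.3  0.8 -0.4]
 rotdeg [ 11.  -59.6 168.8]
```

View pics/side7c.png

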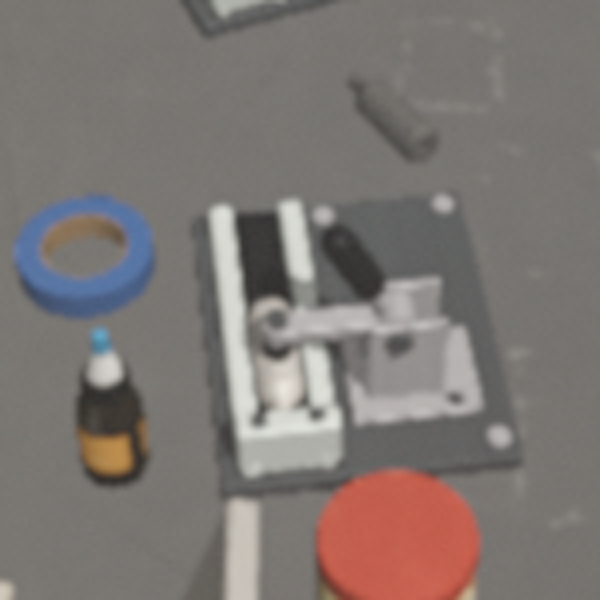

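View pics/top7c.png

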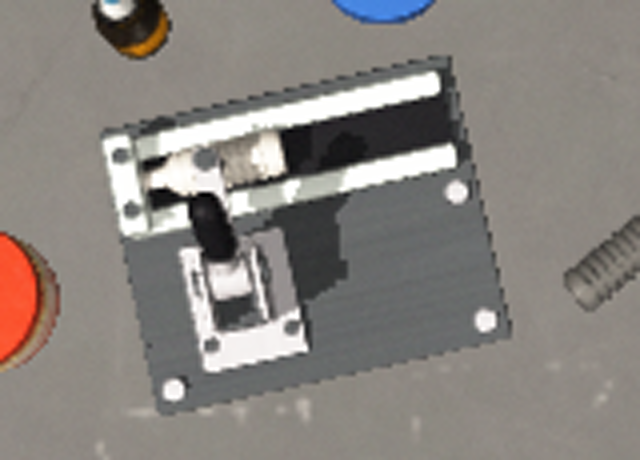

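View pics/top7.png

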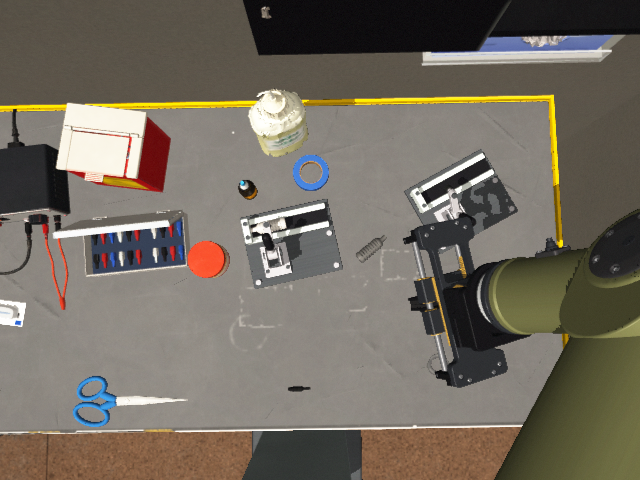

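The lever is over to +x (side crop 350,260), the foot is on the tube at (275,325), and the tube is still at the stop with its rear end unchanged at top crop (285,150). One numeric check that the bystanders haven't moved, then I hand in.

```bash
python3 -m handwheel '[{"xyz":[0,0,1],"angular":[0,0,0]},{"xyz":[0,0,0],"angular":[0,0,0]}]'; python3 - <<'E'
from h import *
from bench import *
for n,bs in(("side",dict(tape=(228,268,264,300),ink=(240,298,265,345),jar=(300,338,346,390),gblack=(310,236,338,262))),("top",dict(tape=(290,152,332,192),ink=(236,178,260,202),jar=(186,240,231,282),gblack=(354,232,388,264)))):
    a=pickle.load(open(n+"0.pkl","rb"))["pixels"].astype(int);b=get_image(n)["pixels"].astype(int)
    for k,(x0,y0,x1,y1) in bs.items():print(n,k,"mean diff",abs(a-b)[y0:y1,x0:x1].mean().round(2))
s=get_state();print(s["ft_force"].round(1),s["qd"].round(3));close_job()
E
```

```text
time: 8.75
position: [0.4954, -0.1898, 0.2167]
tool_rot: [0.107, 1.572, 0.439]
ft_force: [-0.8, -0.4, 0.9]
grip_width: 0.006
side tape mean diff 1.99
side ink mean diff 2.04
side jar mean diff 2.1
side gblack mean diff 1.79
top tape mean diff 11.32
top ink mean diff 8.78
top jar mean diff 8.12
top gblack mean diff 10.9
[-0.   0.4 -0.6] [ 0.005  0.002  0.003  0.012  0.005 -0.003  0.003]
the job is handed in; nothing more can be done
```

I pushed the light tube about 54 mm along the cradle with closed fingertips until it reached the end stop. I then backed off, pushed the lever past its middle so it snapped shut, and retreated. The job was handed in at about 8.9 s of the 42 s allowed.

- **Tube home:** the push stalled at jig y −20.9 mm (−20.5 expected) with about 5 N. Both views show the neck at the stop.
- **Clamp shut:** the push force fell to zero as the lever snapped over. Both views then showed the lever leaning to +x and the foot on the tube, with the tube still at the stop.
- **Clear of everything:** the arm ended about 0.2 m up, away from the jig, with no force beyond noise.
- **Bystanders:** the side view's pixel difference from the start is only noise level (about 2). The top view's is higher (8–11) at all four, which I did not track down before handing in. They sit at the same pixels in the first and last top pictures, so I don't think anything moved.
- **Measurements that disagreed:** triangulated plate corners came out 3–10 mm too low, and the two views differed by about 6 mm in y. I used the stated heights instead and shifted the jig 2 mm in x after seeing the fingers against it.

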